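Half-aperture check of a bench light meter

TASK

Check the bench light meter: with its shutter fully closed, press the blue plunger all the way down to its stop, keep it there for about a second for the dark reading, then let it come back up. Then slide the sprung shutter by its orange tab to half open, where its red pointer meets the long red mark, never going past three quarters open, and finish while still holding it there with the fingers, because its spring would shut it. Leave the two bottles and the vial beside the meter where they stand.

Things in the scene. Friction and masses are not known exactly. Their poses are not given: they have to be found in the camera images.
- meter: light meter, a fixed white box with a grey deck, 110 x 240 mm, deck top at 60 mm. Origin: centre of its underside, on the bench; z up; x points to its back, away from its small display; y runs along its length, the way the shutter opens. The plunger is at y = -85 mm; the shutter slides between rails (tops at 69 mm) over a pale 36 x 60 mm window; a bar, 69 mm high, crosses at y = 112 mm
- shutter (a joint): travel of the sliding shutter along the meter's +y, in m: 0 closed (where it starts and where its spring drives it back), 0.060 fully open, 0.030 half open. Spring: about 2 N at closed, 9.5 N at half, 17 N fully open. A red pointer by the tab passes a scale on the display side with marks at closed, a quarter, half (long and red), three quarters and full
- shutter_tab (a point): centre of the top of the shutter's upright orange tab, 99 mm above the bench, on the meter's centre line (meter x = 0, y = 12 mm when closed); it moves with the shutter. The tab is 12 mm thick along the slide (meter y), 30 mm wide (meter x) and stands 34 mm above the dark shutter plate, whose top is 65 mm above the bench
- plunger (a joint): travel of the plunger, in m: 0 up (where it starts and returns by its spring), 0.012 at its lower stop. Spring: about 3 N at the start, 7 N at the stop
- plunger_top (a point): centre of the flat top of the round blue plunger head, 26 mm in diameter, 12 mm thick, 90 mm above the bench when up; it moves with the head
- red_bottle: small brown bottle with a red cap, 33 mm in diameter, 62 mm tall, standing loose behind the meter; origin at the centre of its underside
- green_bottle: small brown bottle with a green cap, 33 mm in diameter, 62 mm tall, standing loose behind the meter; origin at the centre of its underside
- purple_vial: small white vial with a purple cap, 25 mm in diameter, 46 mm tall, standing loose behind the meter; origin at the centre of its underside
Not all that is in view belongs to the job. What is shaped like the green_bottle but yellow is not meant.

How it is judged:
On the way, in this order (a step that is already met when the one before it is completed fails the run):
1. the plunger is kept down at its stop (more than 10.5 of 12 mm) for half a second with the shutter closed (under 3 mm) (value of joint plunger above 0.0105 m and value of joint shutter below 0.003 m), for 0.5 s.
2. the plunger is up again (within 2 mm) (value of joint plunger below 0.002 m), for 0.1 s.
3. the fingers hold the shutter at half travel, 30 mm within 5 mm (value of joint shutter between 0.025 and 0.035 m and value of joint plunger below 0.002 m and contact force between the fingers and shutter above 4 N), for 0.3 s.
At the end, for the whole second after the job is handed in: The shutter stands still at half travel (30 mm, within 5 mm), held there by the fingers against its spring (contact force over 4 N); the plunger is up again (within 2 mm); both bottles and the vial stand upright within 15 mm of where they stood (all of step 3 and velocity of joint shutter between -0.01 and 0.01 m/s and distance of each of red_bottle, green_bottle, purple_vial from where it was at the start of the episode below 0.015 m and angle between each of red_bottle, green_bottle, purple_vial's own z axis and vertical below 0.2 rad); the arm keeps its last pose, push and grip.
It fails at once if the shutter is opened past three quarters (45 mm) (value of joint shutter above 0.045 m).
It fails at once if a bottle or the vial is moved by more than 15 mm or tipped over (not (distance of each of red_bottle, green_bottle, purple_vial from where it was at the start of the episode below 0.015 m and angle between each of red_bottle, green_bottle, purple_vial's own z axis and vertical below 0.2 rad)).
It also fails if it takes over 43 s, if anything falls off the work surface, if the arm or the gripper's body presses on something with over 40 N, if the wrist force passes 120 N, or if a joint passes its speed limit or range.

ROBOT

A 6-joint arm with a two-finger parallel gripper is mounted at the origin on a cart in front of the work surface, level with it; the furniture and walls round the work are solid. World frame = base frame: x ahead of the robot, y to its left, z up, the work surface at z = 0. Lengths are in m, angles in rad, forces in N, time in s.
With the tool pointing down it reaches from about 0.375 to 0.9 m from the base axis. Payload 3.1 kg.
Tool frame: the origin (TCP) lies midway between the tips of the shut fingers; the grasp point (between the pads) lies 19 mm behind it; z points along the fingers, y is the line along which they close (so a half turn about z gives the same grasp; the last joint's range is limited). The gripper opens to 87 mm and grips with 3 to 60 N. Pads are 19 mm wide; open, the fingers measure 117 mm over their backs; the gripper's body (75 mm by 190 mm) begins 51 mm behind the grasp point.
Start: joints at [-1.369, 0.527, 1.433, -0, 1.181, -0.178], TCP at [0.232, -0.58, 0.223] pointing down, gripper open.
Joint ranges: [-3.08, 3.08], [-0.75, 2.2], [0.22, 2.44], [-1.43, 4.57], [0, 2.65], [-2.85, 2.85]. Speed limits (rad/s): [2.79, 2.79, 3.14, 3.14, 3.14, 3.14].

INTERFACE

Orientations are given as a unit quaternion [x, y, z, w].
In Python, from rig import status, imaging, order gives the robot as it stands.
- The arm moves only by the tool arm_command, never from a script. Its argument "deltas" is one flat list of numbers, 5 for each row, row after row: the opening, from -1 (shut) to 1 (fully open), so that 0 is half open, then the shift along the tool's x, y, z in m, then the turn about the tool's z in rad. In form: [gripper, tx, ty, tz, roll, gripper, tx, ty, tz, roll, ...]. A call has 1 to 12 rows; each row shifts and turns the commanded pose from where the row before left it, along the tool's axes as they then stand; what a row does not reach is not made up. A row lasts 1/8 s, in which the tool goes at most 62.5 mm and 10.7 degrees, less where a joint would pass 70% of its speed; a pose out of reach is approached as far as the arm can. A call with a gripper value outside its range is refused whole. The fingers move at their own pace and stop on an object; "newtons" is the grip in N (left out, the last holds). Time passes only in rows, so rows that do not move let the fingers close. It gives the time, the measured TCP pose, the force, the opening and the grip force at its end, in the units of the state.
- status.get_obs(): the state, without advancing time (a new reading comes with each control period).
- imaging.camera(name): name is "scene" or "top" or "wrist"; returns (picture, depth): 400x640x3 uint8, red, green, blue; 400x640 float32, m along the optical axis (not along the pixel's ray), 0 where there is no reading.
- imaging.camera_params(name): a dict with "intrinsics" (3x3 intrinsics, pixels), "camera_from_world" (4x4, takes a point from world to camera coordinates). Camera axes: x right, y up, looking along -z (the intrinsics and any distortion apply to the point x, -y, -z); pixel columns grow to the right and rows downward; lengths in m; the calibration is good to about 2 mm. A picture is of the moment at which its call begins: read the wrist's pose just before it. camera_params takes no time and is no camera call; for the wrist camera it gives the pose at the moment of the call.
- order.hand_in(): hands the job in; it is judged then, once.
The state is a dict: "time": time; "q": joint angles; "joint_velocities": joint speeds; "joint_torque": joint torques, N m; "position": TCP position; "tool_rot": TCP orientation; "ft_force": force on the tool from outside, world axes, zero at the start; "moment": the same for the moment, N m; "grip_width": finger opening in m; "grip_force": force on a finger pad.
Only numpy, scipy, OpenCV 4.12 (cv2) and the standard library are available. Lean on these libraries where they do the work, as an engineer would, in place of code of your own. Each camera call takes 0.05 s, during which the arm holds its last target. There are 200 camera calls.

## Working session

There is one attempt and no reset: what is moved stays moved. The work goes in short steps, Python scripts to look and compute and a tool call to move; the robot and the scene stay as the last step left them, time stands still between calls to the robot, and variables do not carry over. Pictures are saved under pics/ and viewed, at most 10 in all, crops included, and the job is handed in when it is done.

Besides the shell and the picture viewer there is one more tool, called after "Request:" by a JSON object that holds its "method" and its "body". arm_command: Moves the arm, as the interface text tells. Its arguments: {"type":"object","properties":{"deltas":{"type":"array"},"newtons":{"type":"number"}},"required":["deltas"]}

```bash
mkdir -p pics; cat > h.py <<'E'
import numpy as np,cv2
from rig import status,imaging,order
def grab(n,f):
    p,d=imaging.camera(n); cv2.imwrite('pics/'+f+'.png',p[:,:,::-1]); np.savez('pics/'+f+'.npz',p=p,d=d,K=imaging.camera_params(n)['intrinsics'],T=imaging.camera_params(n)['camera_from_world'])
def world(f):
    z=np.load('pics/'+f+'.npz'); d=z['d'];K=z['K'];T=z['T']
    v,u=np.mgrid[:400,:640]; c=np.stack([(u-K[0,2])/K[0,0]*d,-(v-K[1,2])/K[1,1]*d,-d,np.ones_like(d)],-1)
    return z['p'],d,(c@np.linalg.inv(T).T)[...,:3]
E
python3 -c "
from h import *
print(status.get_obs()); grab('top','top0'); grab('scene','sc0')"
```

```text
{'time': 0.0, 'q': array([-1.36948508e+00,  5.28487128e-01,  1.43389029e+00, -2.62140931e-05,
        1.18141387e+00, -1.78472952e-01]), 'joint_velocities': array([-0.00109407,  0.00050016, -0.000212  ,  0.0001278 ,  0.00156818,
        0.00223452]), 'joint_torque': array([-6.71877478e-04, -4.40047967e+01, -1.76591527e+01,  6.34224457e-02,
        5.82743576e-02, -1.53711771e-04]), 'position': array([ 0.23158679, -0.57971934,  0.22156259]), 'tool_rot': array([ 9.82023072e-01,  1.88757719e-01, -2.46726218e-05, -1.09910685e-03]), 'ft_force': array([-0.13668687,  0.15807388,  0.75677392]), 'moment': array([ 0.03709337, -0.01214863,  0.02175983]), 'grip_force': 0.0, 'grip_width': 0.08684084530245362}
```

View pics/top0.png

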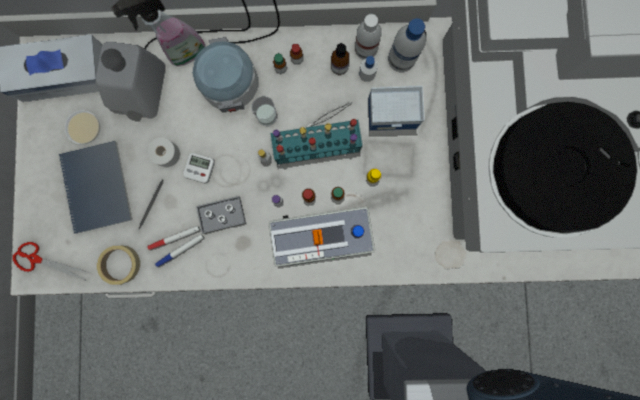

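View pics/sc0.png

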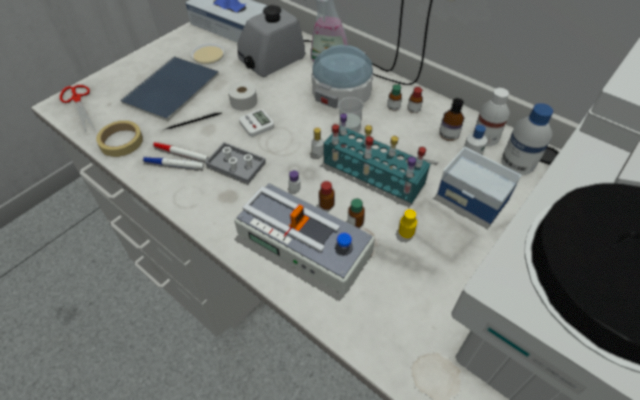

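The top view shows the plunger at (358,231), the tab at (318,237), and the vial and bottles at (277,200), (308,195), (338,193). The yellow decoy is at (374,175).

```bash
python3 -c "
from h import *
for f in ['top0','sc0']:
    p,d,w=world(f); h=cv2.cvtColor(p,cv2.COLOR_RGB2HSV).astype(int)
    # region near the meter
    def rep(n,m):
        q=w[m]; print(f,n,m.sum(),np.median(q,0).round(4),q.min(0).round(3),q.max(0).round(3))
    box=np.zeros((400,640),bool)
    if f=='top0': box[165:270,262:380]=1
    else: box[165:290,230:380]=1
    S=(h[...,1]>150)&(h[...,2]>90)&box&(d>0)
    rep('blue',S&(abs(h[...,0]-112)<10)&(w[...,2]>.07)); o=S&(abs(h[...,0]-10)<7)&(w[...,2]>.085)
    rep('orange',o)
    top=box&(d>0)&(abs(w[...,2]-.06)<.006)
    r=cv2.minAreaRect(w[top][:,:2].astype(np.float32)*1000); print('deck',r)
    for n,c,zr in [('red',(0,7),(.05,.08)),('green',(60,90),(.05,.08)),('purple',(125,155),(.035,.06))]:
        b2=box.copy()
        if f=='top0': b2[206:]=0
        m=b2&(h[...,1]>70)&(h[...,0]>=c[0])&(h[...,0]<=c[1])&(w[...,2]>zr[0])&(w[...,2]<zr[1])
        if m.any(): rep(n,m)
"

```

```text
top0 blue 93 [0.5231 0.2701 0.0883] [0.512 0.258 0.083] [0.535 0.281 0.091]
top0 orange 76 [0.5122 0.3651 0.0967] [0.497 0.359 0.091] [0.526 0.372 0.101]
deck ((556.8831176757812, 338.01654052734375), (190.84669494628906, 277.2410888671875), 7.546963691711426)
top0 red 69 [0.6139 0.3821 0.0607] [0.603 0.372 0.052] [0.623 0.392 0.064]
top0 green 65 [0.6164 0.3113 0.0607] [0.607 0.302 0.051] [0.626 0.321 0.064]
top0 purple 40 [0.6059 0.4599 0.0449] [0.599 0.452 0.042] [0.614 0.468 0.049]
sc0 blue 157 [0.5192 0.2675 0.0885] [0.509 0.257 0.077] [0.532 0.28  0.091]
sc0 orange 99 [0.5067 0.363  0.0969] [0.495 0.359 0.085] [0.524 0.37  0.102]
deck ((586.2136840820312, 362.27593994140625), (257.9959716796875, 236.87269592285156), 6.962345123291016)
sc0 red 126 [0.6078 0.3781 0.0601] [0.471 0.35  0.05 ] [0.621 0.392 0.071]
sc0 green 102 [0.6118 0.3092 0.0602] [0.604 0.299 0.05 ] [0.715 0.35  0.063]
sc0 purple 58 [0.6023 0.4571 0.0435] [0.596 0.451 0.035] [0.612 0.467 0.047]
```

```bash
python3 -c "
from h import *
p,d,w=world('top0'); 
for v,u in [(240,490),(240,560),(150,460),(170,560),(225,480),(200,620),(255,560),(330,375)]: print(v,u,w[v,u].round(3))
m=(w[...,1]<.06)&(w[...,0]>.3)&(d>0); m[260:]=0; print(w[m][:,2].max(), w[m&(w[...,2]>.05)].min(0))
a=.12
R=np.array([[np.cos(.38),np.sin(.38)],[np.sin(.38),-np.cos(.38)]])
for D in [(.17,.1),(.0,.08),(.12,.75)]: print(D,R.T@D)
"

```

```text
240 490 [0.498 0.039 0.23 ]
240 560 [ 0.494 -0.088  0.232]
150 460 [0.685 0.058 0.16 ]
170 560 [ 0.62 -0.08  0.26]
225 480 [0.526 0.055 0.228]
200 620 [ 0.563 -0.176  0.267]
255 560 [ 0.451 -0.236 -0.005]
330 375 [ 0.118  0.145 -0.645]
0.35877910298725557 [ 0.47331379 -0.24628712  0.05000614]
(0.17, 0.1) [ 0.19496503 -0.02980998]
(0.0, 0.08) [ 0.02967364 -0.07429317]
(0.12, 0.75) [ 0.38963011 -0.65198802]
```

Request:
{"method": "arm_command", "body": {"deltas": [-1,0,0,-0.05,0.087,-1,0,0,-0.05,0.087,-1,0,0,-0.05,0.086,-1,0.0292,-0.0396,0,0,-1,0.0292,-0.0396,0,0,-1,0.0292,-0.0396,0,0,-1,0.0292,-0.0396,0,0,-1,0.0292,-0.0396,0,0,-1,0.0292,-0.0396,0,0,-1,0.0292,-0.0396,0,0,-1,0.0168,-0.048,0,0,-1,0.0168,-0.048,0,0], "newtons": 30}}

```text
time: 1.6
position: [0.4235, -0.1797, 0.3721]
tool_rot: [0.998, 0.06, -0.0, -0.0]
ft_force: [0.1, 0.6, 0.0]
grip_width: 0.0001
grip_force: 0.0
```

Request:
{"method": "arm_command", "body": {"deltas": [-1,0.0168,-0.048,0,0,-1,0.0168,-0.048,0,0,-1,0.0168,-0.048,0,0,-1,0.0168,-0.048,0,0,-1,0.0168,-0.048,0,0,-1,0.0168,-0.048,0,0,-1,0.0168,-0.048,0,0,-1,0.0168,-0.048,0,0,-1,0,0,0.04,0,-1,0,0,0.03,0,-1,0,0,0,0]}}

```text
time: 2.98
position: [0.5088, 0.2156, 0.2998]
tool_rot: [0.998, 0.06, -0.004, 0.001]
ft_force: [0.3, 0.2, -0.1]
grip_width: 0.0005
grip_force: 0.0
```

```bash
python3 -c "
from h import *
s=status.get_obs();print(s['time'],s['position'],s['tool_rot'],s['q'][5]); grab('wrist','w0')"
```

```text
2.975 [0.50882342 0.21562505 0.29976934] [ 9.98187140e-01  6.00744548e-02 -3.63636815e-03  5.20806375e-04] 1.649192950572679
```

View pics/w0.png

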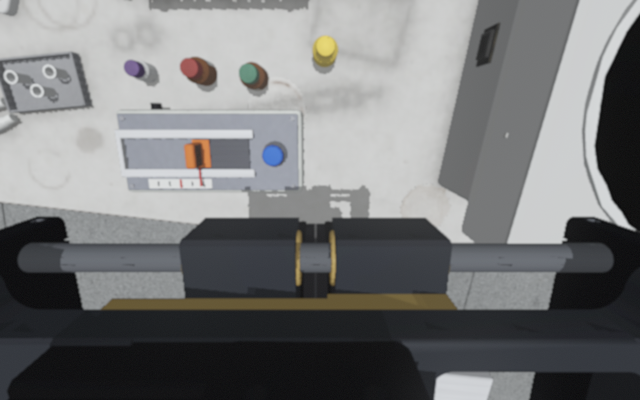

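The wrist view shows the plunger at (273,154), the tab at (198,152), and the meter nearly square to the tool.

```bash
python3 -c "
from h import *
p,d,w=world('w0'); h=cv2.cvtColor(p,cv2.COLOR_RGB2HSV).astype(int)
b=np.zeros((400,640),bool); b[100:195,110:310]=1
S=(h[...,1]>150)&(h[...,2]>90)&b&(d>0)
def c(m): 
    q=w[m]; print(m.sum(),((q.max(0)+q.min(0))/2).round(4),np.median(q,0).round(4),q.min(0).round(3),q.max(0).round(3)); return np.median(q,0)
pl=c(S&(abs(h[...,0]-112)<12)&(w[...,2]>.085)); tb=c(S&(abs(h[...,0]-10)<8)&(w[...,2]>.094))
top=b&(d>0)&(w[...,2]>.05)&(w[...,2]<.075)
r=cv2.minAreaRect(w[top][:,:2].astype(np.float32)*1000); print(r)
s=status.get_obs();from scipy.spatial.transform import Rotation as R
Rm=R.from_quat(s['tool_rot']).as_matrix(); print('to plunger',Rm.T@(pl-s['position']),'tab from pl',Rm.T@(tb-pl),'yaw',np.arctan2(Rm[1,0],Rm[0,0]))
"

```

```text
283 [0.5278 0.2689 0.0932] [0.528  0.2692 0.0932] [0.517 0.258 0.091] [0.539 0.28  0.095]
189 [0.517  0.3647 0.0994] [0.5166 0.3647 0.102 ] [0.503 0.359 0.095] [0.531 0.37  0.104]
((518.3194580078125, 353.49066162109375), (108.41543579101562, 238.5080108642578), 6.855308532714844)
to plunger [ 0.02445944 -0.05101135  0.20844411] tab from pl [ 0.00012673 -0.09618953 -0.00881602] yaw 0.11981640541097395
```

Request:
{"method": "arm_command", "body": {"deltas": [-1,0.011,-0.026,0.045,0,-1,0.011,-0.025,0.045,0,-1,0,0,0.045,0,-1,0,0,0.04,0,-1,0,0,0,0,-1,0,0,0,0]}}

```text
time: 3.78
position: [0.5288, 0.2695, 0.1298]
tool_rot: [0.998, 0.06, 0.002, -0.001]
ft_force: [0.7, -0.1, 0.7]
grip_width: 0.0006
grip_force: 0.0
```

Request:
{"method": "arm_command", "body": {"deltas": [-1,-0.002,0,0.015,0,-1,0,0,0.01,0,-1,0,0,0.01,0,-1,0,0,0.006,0,-1,0,0,0,0,-1,0,0,0,0]}}

```text
time: 4.53
position: [0.5246, 0.2688, 0.0869]
tool_rot: [0.998, 0.06, -0.0, 0.0]
ft_force: [-1.1, -1.7, 3.6]
grip_width: 0.0007
grip_force: 1.8
```

Request:
{"method": "arm_command", "body": {"deltas": [-1,0,0,0.005,0,-1,0,0,0.004,0,-1,0,0,0.001,0,-1,0,0,0,0]}}

```text
time: 5.03
position: [0.5248, 0.2687, 0.0782]
tool_rot: [0.998, 0.06, 0.0, 0.0]
ft_force: [-3.2, -2.8, 12.9]
grip_width: 0.0003
grip_force: 6.6
```

Request:
{"method": "arm_command", "body": {"deltas": [-1,0,0,0.001,0,-1,0,0,0,0,-1,0,0,0,0,-1,0,0,0,0,-1,0,0,0,0,-1,0,0,0,0,-1,0,0,0,0,-1,0,0,0,0,-1,0,0,0,0,-1,0,0,0,0]}}

```text
time: 6.28
position: [0.5248, 0.2687, 0.0781]
tool_rot: [0.998, 0.06, 0.0, 0.0]
ft_force: [-4.8, -2.3, 18.4]
grip_width: 0.0008
grip_force: 9.1
```

Request:
{"method": "arm_command", "body": {"deltas": [-1,0,0,-0.02,0,-1,0,0,-0.03,0,-1,0,0,-0.03,0,0,0,-0.032,0,0,0,0.001,-0.032,0,0,0,0,-0.032,0,0,0,0,0,0,0,0,0,0,0,0]}}

```text
time: 7.28
position: [0.514, 0.3639, 0.155]
tool_rot: [0.998, 0.06, -0.0, 0.0]
ft_force: [0.3, 0.1, -0.7]
grip_width: 0.0401
grip_force: 0.0
```

```bash
python3 -c "
from h import *
s=status.get_obs();print(s['time'],s['position'],s['grip_width'],s['ft_force']); grab('wrist','w1'); grab('top','top1')
p,d,w=world('top1'); h=cv2.cvtColor(p,cv2.COLOR_RGB2HSV).astype(int)
m=(h[...,1]>150)&(h[...,2]>90)&(abs(h[...,0]-112)<12)&(w[...,2]>.07); m[:215]=0;m[250:]=0; m[:,:340]=0;m[:,380:]=0;print(m.sum(),np.median(w[m],0) if m.any() else '')"
```

```text
7.275 [0.51399726 0.36387817 0.15501709] 0.040074279871500224 [ 0.29726123  0.10453658 -0.71966863]
0
```

View pics/w1.png

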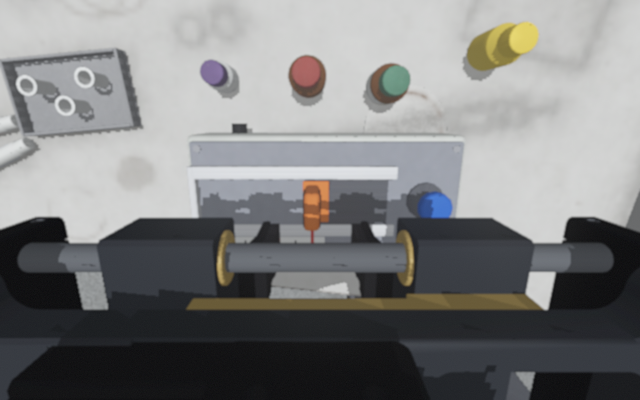

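The tab (312,205) is centred between the fingers and the plunger (435,207) is up again. I'll descend over the tab.

Request:
{"method": "arm_command", "body": {"deltas": [0,0,0,0.03,0,0,0,0,0.025,0,0,0,0,0.015,0,0,0,0,0.009,0,0,0,0,0,0,0,0,0,0,0]}}

```text
time: 8.12
position: [0.5149, 0.3646, 0.0774]
tool_rot: [0.998, 0.06, 0.001, -0.0]
ft_force: [0.6, 0.5, -0.4]
grip_width: 0.0437
grip_force: 0.0
```

Request:
{"method": "arm_command", "body": {"deltas": [-1,0,0,0,0,-1,0,0,0,0,-1,0,0,0,0,-1,0,0,0,0,-1,0,0,0,0], "newtons": 30}}

```text
time: 8.75
position: [0.514, 0.3665, 0.0767]
tool_rot: [0.998, 0.059, 0.0, -0.002]
ft_force: [-1.1, 6.1, -0.9]
grip_width: 0.0113
grip_force: 30.0
```

Request:
{"method": "arm_command", "body": {"deltas": [-1,0,-0.005,0,0,-1,0,-0.006,0,0,-1,0,-0.006,0,0,-1,0,-0.006,0,0,-1,0,-0.004,0,0,-1,0,0,0,0,-1,0,0,0,0]}}

```text
time: 9.62
position: [0.5112, 0.3894, 0.0767]
tool_rot: [0.998, 0.06, -0.0, 0.002]
ft_force: [0.8, -7.1, 2.7]
grip_width: 0.0115
grip_force: 30.0
```

Request:
{"method": "arm_command", "body": {"deltas": [-1,0,-0.004,0,0,-1,0,-0.003,0,0,-1,0,0,0,0,-1,0,0,0,0,-1,0,0,0,0]}}

```text
time: 10.25
position: [0.5105, 0.3957, 0.0767]
tool_rot: [0.998, 0.06, -0.0, 0.002]
ft_force: [2.4, -7.8, 3.5]
grip_width: 0.0119
grip_force: 30.0
```

```bash
python3 -c "
from h import *
s=status.get_obs();print(s['time'],s['position'],s['ft_force']); grab('scene','sc1'); p=cv2.imread('pics/sc1.png')
cv2.imwrite('pics/sc1c.png',cv2.resize(p[160:300,220:400],None,fx=4,fy=4,interpolation=cv2.INTER_CUBIC))"
```

```text
10.25 [0.51050372 0.3956963  0.07667682] [ 2.36684975 -7.83666817  3.49578588]
```

View pics/sc1c.png

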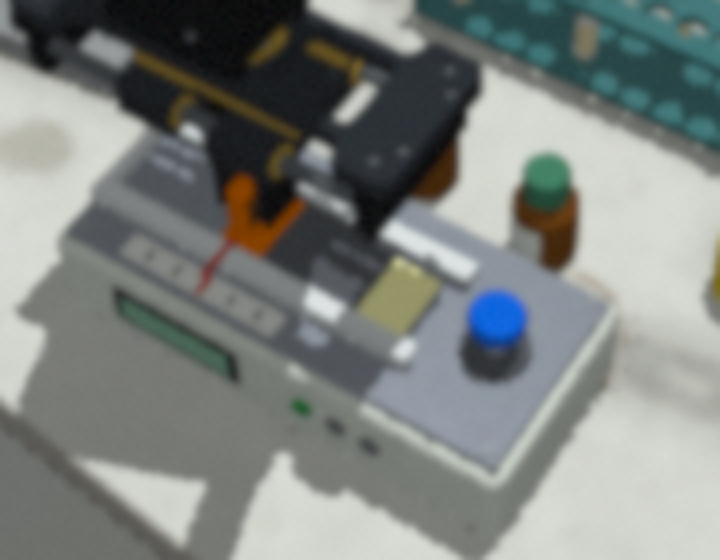

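The red pointer meets the long red mark at about (207,270) in the crop, the plunger is up, and the green bottle in view stands upright. The red bottle and the vial are hidden behind the gripper, but the last wrist view showed both standing in place. The tool has moved 29.4 mm along the slide.

```bash
python3 -c "
from rig import order; print(order.hand_in())"
```

```text
the job is handed in; nothing more can be done
None
```

I pressed the plunger to its stop for the dark reading and let it back up, then handed the job in with the fingers holding the shutter at about half open (about 29 mm by tool travel, pointer on the red mark); the hand-in gave no verdict.

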